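# Wind the watch press down by one turn

### The arm

A 7-joint arm with a two-finger parallel gripper is mounted at the origin on a cart in front of the work surface, level with it; the furniture and walls round the work are solid. World frame = base frame: x ahead of the robot, y to its left, z up, the work surface at z = 0. Lengths are in m, angles in rad, forces in N, time in s.
With the tool pointing down it reaches from about 0.4 to 0.85 m from the base axis. Payload 10.4 kg.
Tool frame: the origin (TCP) lies midway between the tips of the shut fingers; the grasp point (between the pads) lies 19 mm behind it; z points along the fingers, y is the line along which they close (so a half turn about z gives the same grasp; the last joint's range is limited). The gripper opens to 85 mm and grips with 20 to 120 N. Pads are 22 mm wide; open, the fingers measure 114 mm over their backs; the gripper's body (76 mm by 85 mm) begins 54 mm behind the grasp point. The pads swing forward as they close: fully open they stand 13 mm farther back than shut.
Start: joints at [1.145, 0.332, -0.065, 1.46, 0.022, 1.35, -0.088], TCP at [0.245, -0.575, 0.231] pointing down, gripper open.
Joint ranges: [-2.6, 2.6], [-0.5, 2.12], [-1.47, 1.34], [0.16, 2.42], [-1.27, 4.41], [0.06, 2.06], [-2.6, 2.6]. Speed limits (rad/s): [2.22, 2.22, 2.79, 2.79, 3.14, 3.14, 3.14].

### API

Orientations are given as a unit quaternion [x, y, z, w].
In Python, from workcell import get_obs, camera, camera_params, hand_in gives the robot as it stands.
- The arm moves only by the tool carry_out, never from a script. Its argument "commands" is a list that holds one entry, the list of rows, each a list of 6 numbers: the shift along the tool's x, y, z in units of 40 mm (1.0 is 40 mm), then the turn, a rotation vector about the tool's x, y, z in units of 6 degrees (1.0 is 6 degrees). In form: [[[x, y, z, ax, ay, az], ...]]. A call has 1 to 20 rows; each row shifts and turns the commanded pose from where the row before left it, along the tool's axes as they then stand; what a row does not reach is not made up. A row lasts 1/12 s, in which the tool goes at most 41.7 mm and 7.16 degrees, less where a joint would pass 70% of its speed; a pose out of reach is approached as far as the arm can. A call is refused whole if a number of a shift passes 1 or a number of a turn 1, either way. A call with a gripper value outside its range is refused whole. "hand" is the closure, from -1 (fully open) to 1 (shut), set as the call begins (left out, the last holds). The fingers move at their own pace and stop on an object; "force" is the grip in N (left out, the last holds). Time passes only in rows, so rows that do not move let the fingers close. It gives the time, the measured TCP pose, the force, the opening and the grip force at its end, in the units of the state.
- get_obs(): the state, without advancing time (a new reading comes with each control period).
- camera(name): name is "scene" or "side" or "wrist"; returns the picture (384x512x3 uint8, red, green, blue); there is no depth.
- camera_params(name): a dict with "mtx" (3x3 intrinsics, pixels), "R" (3x3) and "t" (3): a world point X has camera coordinates R X + t. Camera axes: x right, y down, z forward; pixel columns grow to the right and rows downward; lengths in m; the calibration is good to about 2 mm. A picture is of the moment at which its call begins: read the wrist's pose just before it. camera_params takes no time and is no camera call; for the wrist camera it gives the pose at the moment of the call.
- hand_in(): hands the job in; it is judged then, once.
The state is a dict: "clock": time; "joint_pos": joint angles; "joint_velocities": joint speeds; "tau": joint torques, N m; "position": TCP position; "ee_rot": TCP orientation; "ft_force": force on the tool from outside, world axes, zero at the start; "torque": the same for the moment, N m; "grip_width": opening from 0.0 (shut) to 1.0 (fully open); "grasp_force": force on a finger pad.
Only numpy, scipy, OpenCV 4.12 (cv2) and the standard library are available. Lean on these libraries where they do the work, as an engineer would, in place of code of your own. Each camera call takes 0.05 s, during which the arm holds its last target. There are 200 camera calls.

### The job

Press the glass into the steel watch in the bench press. With the fingertips, push the sledge that carries the watch fully home under the die, and only then push the hand wheel round by its upright handle, clockwise seen from above, through exactly one full turn, so that the handle stops where it started and never runs on past it. Only push: take neither the handle nor the sledge's push plate between the fingers, and leave the things that lie around the press undisturbed.

Things in the scene. Friction and masses are not known exactly. Their poses are not given: they have to be found in the camera images.
- base_top (a point): Bench screw press, fixed: grey base 150 (x) by 170 mm (y), two steel columns, grey crosshead (top at z 0.166), hand wheel above it. This point: on the upright screw axis, on the base's top face, z 0.022. Its x axis points from the press's front to its back (the way the sledge is pushed home), z up.
- push_plate (a point): Centre of the front face (to be pushed) of the sledge's dark upright push plate: 50 mm wide (y), 8 mm thick (x), z 0.022 to 0.058; this point at z 0.040, when home 125 mm in front of the screw axis. Its x axis points into the press (push that way). Takes 2 to 5 N. The wheel overhangs within 59 mm of the axis: keep the gripper's wide side across the push. The aluminium sledge is 58 mm wide.
- sledge (a joint): How far the sledge stands out from home, m: 0 is fully home against a hard stop, positive is out towards the press's front (starts 0.03 to 0.045 out). It stays where it is left. The steel watch lies fixed in its nest.
- hub (a point): Top of the hand wheel's hub on the upright screw axis, z about 0.204; hub radius 17 mm, with a 5 mm tall nut of 8 mm radius on it. The rim circle has radius 50 mm and a 13 mm bar, its top about 1.5 mm below this point; three spokes, also below it. The wheel sinks 6 mm in one turn. Only the handle and the nut stand higher.
- handle: The wheel's upright black revolving handle, a round grip 18 mm in diameter and 56 mm tall. Origin: centre of the grip, half-way up (z about 0.2325 at the start, sinking 6 mm in a turn), 50 mm from the screw axis. It revolves freely on its pin, so its own x and y axes mean nothing.
- wheel (a joint): Angle of the hand wheel, rad: grows as it turns clockwise seen from above. Starts from -1.2 to 1.2; one full turn adds 6.283. At 0 the handle lies from the screw axis towards the press's back (+x of base_top); positive is clockwise from there. No stop at one turn. Stiff, 2.5 to 5 N at the handle: it stops at once and stays when no longer pushed.
- die (a point): Centre of the underside of the white pressing die (33 mm wide) on the moving steel platen between the columns, on the screw axis; z about 0.045 at the start. It sinks 6 mm for each clockwise turn of the wheel.
- loupe: watchmaker's loupe, black cone, 34 mm wide, 30 mm tall; loose bystander, not to be disturbed. Origin: centre of its underside.
- parts_cup: turned steel parts cup, 58 mm wide, 29 mm tall; loose bystander, not to be disturbed. Origin: centre of its underside.
- tweezers: steel tweezers lying flat, 122 x 15 x 8 mm; loose bystander, not to be disturbed. Origin: centre of its underside.
- screwdriver: precision screwdriver, 158 x 17 x 17 mm, lying flat; loose bystander, not to be disturbed. Origin: centre of its underside.
- waiting_watch: another watch with a leather strap lying open on the table, 186 x 44 x 10 mm; loose bystander, not to be disturbed. Origin: centre of its underside.
- tape_roll: roll of packing tape lying flat, 74 mm wide, 36 mm tall; loose bystander, not to be disturbed. Origin: centre of its underside.
- calculator: pocket calculator, 72 x 118 x 15 mm; loose bystander, not to be disturbed. Origin: centre of its underside.

How it is judged:
By the outcome, as a careful person would: the job done as asked, in the order asked, and still so for the second after the job is handed in, with the robot touching nothing.
It also fails if it takes over 67 s, if anything falls off the work surface, if the arm or the gripper's body presses on something with over 40 N, if the wrist force passes 120 N, or if a joint passes its speed limit or range.

## Working session

There is one attempt and no reset: what is moved stays moved. The work goes in short steps, Python scripts to look and compute and a tool call to move; the robot and the scene stay as the last step left them, time stands still between calls to the robot, and variables do not carry over. Pictures are saved under pics/ and viewed, at most 10 in all, crops included, and the job is handed in when it is done.

Besides the shell and the picture viewer there is one more tool, called after "Call:" as name(argument=value, ...) on one line, values as JSON. carry_out: Moves the arm, as the interface text tells. Its arguments: {"type":"object","properties":{"commands":{"type":"array"},"hand":{"type":"number"},"force":{"type":"number"}},"required":["commands"]}

```bash
mkdir -p pics
cat > h.py <<'E'
import numpy as np, cv2
from workcell import get_obs, camera, camera_params, hand_in
def snap(c,f):
    im=camera(c)[:,:,::-1].copy(); cv2.imwrite('pics/'+f,im); return im
def proj(c,X):
    p=camera_params(c); q=np.atleast_2d(X)@np.array(p['R']).T+p['t']; q=q@np.array(p['mtx']).T; return q[:,:2]/q[:,2:]
def onz(c,u,v,z):
    p=camera_params(c);R=np.array(p['R']);d=R.T@np.linalg.solve(np.array(p['mtx']),[u,v,1]);o=-R.T@np.array(p['t'])
    return o+d*(z-o[2])/d[2]
E
python3 - <<'E'
from h import *
a=snap('scene','a.png');b=snap('side','b.png')
for c in('scene','side'):
    p=camera_params(c);R=np.array(p['R']);print(c,-R.T@np.array(p['t']),R[2],p['mtx'][0][0])
o=get_obs();print(o['clock'],o['position'],o['ee_rot'],o['grip_width'])
E
```

```text
scene [-0.1377854   0.5331285   0.99094065] [ 0.53458367 -0.48290549 -0.69355792] 411.98433472220836
side [0.01487169 0.73318187 0.74835103] [ 0.45071585 -0.71249146 -0.53778355] 408.81438607303426
0.1 [ 0.24487856 -0.57465576  0.23058242] [ 9.79783776e-01  2.00058294e-01 -1.48092386e-04 -6.39152570e-04] 1.0044306849602735
```

View pics/a.png

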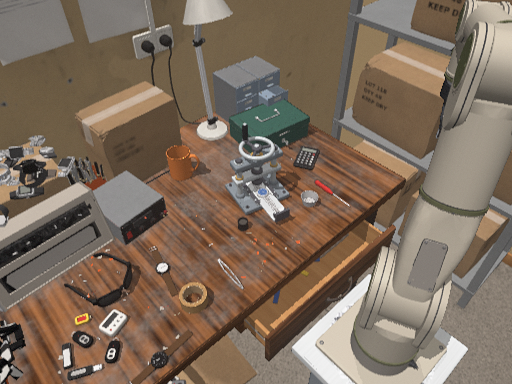

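View pics/b.png

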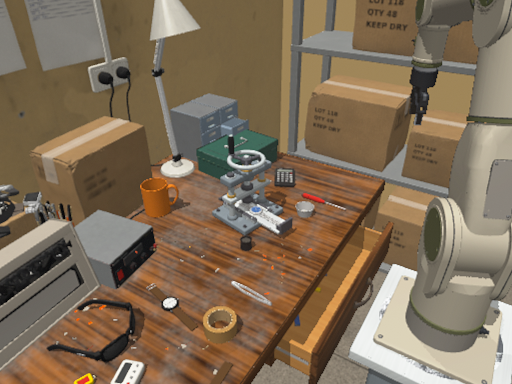

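The press stands near pixel (258,180) in scene and (250,190) in side, with the handle at the left/back of the wheel. The next crops enlarge it.

Run:
```python
import cv2,numpy as np
a=cv2.imread('pics/a.png')[115:225,210:330];b=cv2.imread('pics/b.png')[125:235,200:320]
f=lambda i:cv2.resize(i,None,fx=5,fy=5,interpolation=cv2.INTER_CUBIC)
cv2.imwrite('pics/ca.png',f(a));cv2.imwrite('pics/cb.png',f(b))
```

```text
(no output)
```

View pics/ca.png

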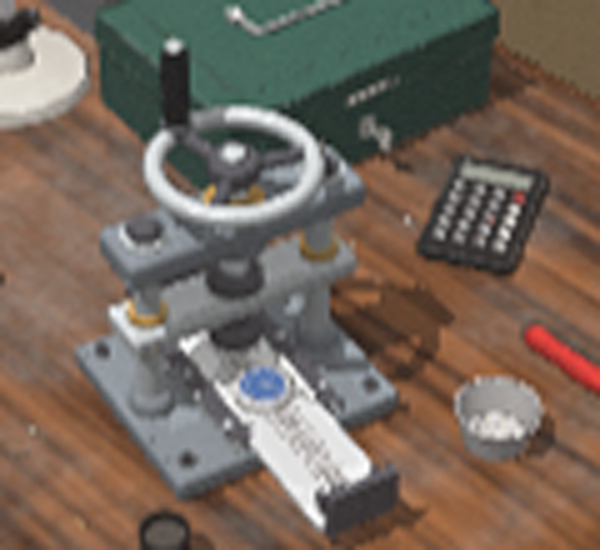

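View pics/cb.png

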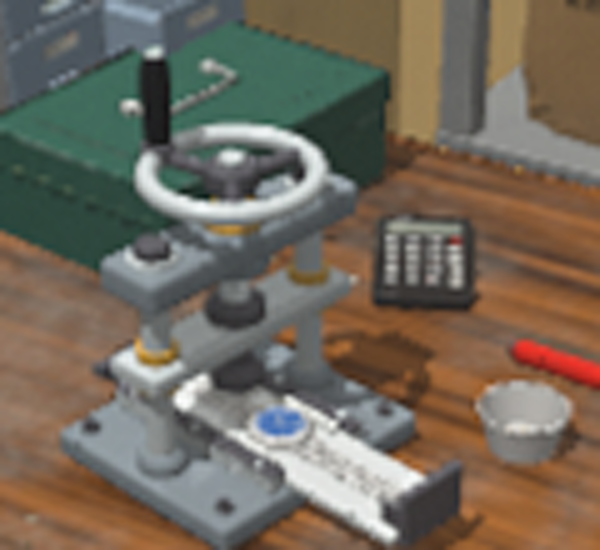

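Scene crop shows the nut at (233,152), the handle top at (175,45), and the plate front face with corners (325,500), (397,475), (400,508) and (328,535). Side crop shows the nut at (232,157), the handle top at (152,50), and the plate from (400,490) to (460,512).

Run:
```python
from h import *
off={'scene':(210,115),'side':(200,125)}
pts={'scene':dict(nut=(233,150,.209),htop=(175,45,.2605),pTL=(325,500,.058),pTR=(397,473,.058),pBL=(328,535,.022),pBR=(400,508,.022),bL=(78,348,.022),bF=(183,493,.022),bR=(402,400,.022),cup=(497,450,0),loupe=(165,545,.0)),
'side':dict(nut=(232,155,.209),htop=(152,52,.2605),pTL=(398,493,.058),pTR=(460,460,.058),pBL=(398,543,.022),pBR=(460,512,.022),bL=(62,432,.022),bF=(212,543,.022),bR=(415,425,.022),cup=(525,455,0))}
for c in pts:
  P={k:onz(c,off[c][0]+u/5,off[c][1]+v/5,z) for k,(u,v,z) in pts[c].items()}
  for k in P: print(c,k,P[k].round(4))
  e=P['bR']-P['bF'];print('len',np.linalg.norm(e[:2]),np.linalg.norm((P['bL']-P['bF'])[:2]),'yaw front edge',np.degrees(np.arctan2(e[1],e[0]))+90, 'side',np.degrees(np.arctan2(*(P['bL']-P['bF'])[[1,0]])))
  d=P['htop']-P['nut'];print('handle dir',np.degrees(np.arctan2(d[1],d[0])),np.linalg.norm(d[:2]))
```

```text
scene nut [ 0.5993 -0.139   0.209 ]
scene htop [ 0.6506 -0.1385  0.2605]
scene pTL [ 0.4499 -0.0774  0.058 ]
scene pTR [ 0.4358 -0.1257  0.058 ]
scene pBL [ 0.4503 -0.0818  0.022 ]
scene pBR [ 0.4356 -0.1309  0.022 ]
scene bL [ 0.6868 -0.0748  0.022 ]
scene bF [ 0.538  -0.0388  0.022 ]
scene bR [ 0.5019 -0.2011  0.022 ]
scene cup [ 0.4411 -0.2303  0.    ]
scene loupe [ 0.5277 -0.0138 -0.    ]
len 0.16628966076183105 0.15308763063323275 yaw front edge -12.557269824390147 side -13.596769852256072
handle dir 0.629215793273763 0.05129112176485462
side nut [ 0.5998 -0.1373  0.209 ]
side htop [ 0.6537 -0.1379  0.2605]
side pTL [ 0.4562 -0.0828  0.058 ]
side pTR [ 0.4413 -0.129   0.058 ]
side pBL [ 0.4558 -0.0836  0.022 ]
side pBR [ 0.4392 -0.128   0.022 ]
side bL [ 0.6879 -0.0719  0.022 ]
side bF [ 0.5468 -0.028   0.022 ]
side bR [ 0.5048 -0.1924  0.022 ]
side cup [ 0.4449 -0.2274  0.    ]
len 0.16964955145802016 0.14782519320112616 yaw front edge -14.327793989203755 side -17.2896665648029
handle dir -0.6272376895915148 0.053834718695484236
```

Call:
carry_out(commands=[[[0.61, -0.677, 0, 0, 0, 0], [0.61, -0.677, 0, 0, 0, 0], [0.61, -0.677, 0, 0, 0, 0], [0.61, -0.677, 0, 0, 0, 0], [0.61, -0.677, 0, 0, 0, 0], [0.61, -0.677, 0, 0, 0, 0], [0.61, -0.677, 0, 0, 0, 0], [0.61, -0.677, 0, 0, 0, 0], [0.61, -0.677, 0, 0, 0, 0], [0.61, -0.677, 0, 0, 0, 0], [0.61, -0.677, 0, 0, 0, 0], [0.61, -0.677, 0, 0, 0, 0], [0.61, -0.677, 0, 0, 0, 0], [0.61, -0.677, 0, 0, 0, 0], [0, 0, 0, 0, 0, 1], [0, 0, 0, 0, 0, 1], [0, 0, 0, 0, 0, 1], [0, 0, 0, 0, 0, 1], [0, 0, 0, 0, 0, 1], [0, 0, 0, 0, 0, 1]]], hand=1, force=80)

```text
clock: 1.77
position: [0.4104, -0.0923, 0.2311]
ee_rot: [0.993, -0.115, -0.0, 0.0]
ft_force: [0.2, 0.2, 0.5]
grip_width: 0.001
grasp_force: 0.0
```

Run:
```python
from h import *
b=snap('wrist','w1.png'); print(get_obs()['joint_pos'])
p=camera_params('wrist');R=np.array(p['R']);print(-R.T@np.array(p['t']),R)
```

```text
[ 0.73775892 -0.10640168 -0.57618437  1.9321344  -0.06003641  1.29973982
 -1.6287635 ]
[ 0.47568182 -0.10862809  0.37293298] [[-2.36085481e-01 -9.71731978e-01  7.80039840e-04]
 [-9.36515843e-01  2.27743606e-01  2.66591310e-01]
 [-2.59232950e-01  6.22078178e-02 -9.63809351e-01]]
```

View pics/w1.png

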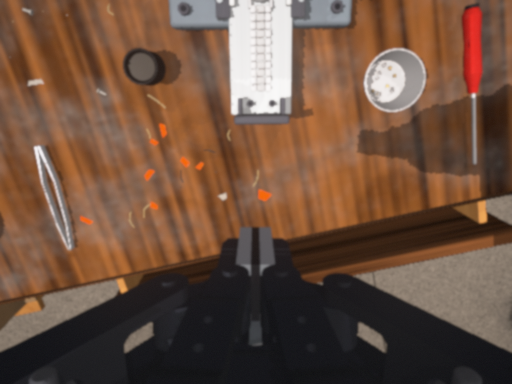

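The wrist view shows the plate's front top edge at about row 117–123, columns 236–290. The base front edge is level at row 27 (columns 172–352). The tool is aligned with the press.

Run:
```python
from h import *
for n,u,v,z in [('pL',236,115,.058),('pR',290,115,.058),('pbL',236,123,.022),('pbR',289,123,.022),('bL',172,27,.022),('bR',352,26,.022)]:
    print(n,onz('wrist',u,v,z).round(4))
```

```text
pL [ 0.4591 -0.0874  0.058 ]
pR [ 0.4477 -0.1342  0.058 ]
pbL [ 0.4496 -0.083   0.022 ]
pbR [ 0.437  -0.1345  0.022 ]
bL [ 0.5493 -0.0471  0.022 ]
bR [ 0.5105 -0.2104  0.022 ]
```

Call:
carry_out(commands=[[[0, 0.04, 0.7, 0, 0, 0.02], [0, 0.04, 0.7, 0, 0, 0], [0, 0.04, 0.7, 0, 0, 0], [0, 0.03, 0.7, 0, 0, 0], [0, 0, 0.7, 0, 0, 0], [0, 0, 0.7, 0, 0, 0], [0, 0, 0.7, 0, 0, 0], [0, 0, 0, 0, 0, 0], [0.2, 0, 0, 0, 0, 0], [0.2, 0, 0, 0, 0, 0], [0.1, 0, 0, 0, 0, 0], [0.1, 0, 0, 0, 0, 0], [0.1, 0, 0, 0, 0, 0], [0.1, 0, 0, 0, 0, 0], [0.1, 0, 0, 0, 0, 0], [0.1, 0, 0, 0, 0, 0]]])

```text
clock: 3.15
position: [0.4486, -0.1073, 0.0355]
ee_rot: [0.994, -0.114, -0.0, 0.0]
ft_force: [-2.5, 1.1, 0.9]
grip_width: 0.001
grasp_force: 0.9
```

Call:
carry_out(commands=[[[0.05, 0, 0, 0, 0, 0], [0.05, 0, 0, 0, 0, 0], [0.05, 0, 0, 0, 0, 0], [0.05, 0, 0, 0, 0, 0], [0.05, 0, 0, 0, 0, 0], [0.05, 0, 0, 0, 0, 0], [0.05, 0, 0, 0, 0, 0], [0.05, 0, 0, 0, 0, 0]]])

```text
clock: 3.82
position: [0.4641, -0.1108, 0.0353]
ee_rot: [0.994, -0.114, 0.0, -0.0]
ft_force: [-1.4, 1.4, 1.1]
grip_width: 0.003
grasp_force: 0.8
```

Call:
carry_out(commands=[[[0.025, 0, 0, 0, 0, 0], [0.025, 0, 0, 0, 0, 0], [0.025, 0, 0, 0, 0, 0], [0.025, 0, 0, 0, 0, 0]]])

```text
clock: 4.15
position: [0.4678, -0.1116, 0.0353]
ee_rot: [0.994, -0.114, -0.0, -0.0]
ft_force: [-1.8, 1.8, 1.5]
grip_width: 0.001
grasp_force: 0.8
```

Call:
carry_out(commands=[[[0.025, 0, 0, 0, 0, 0], [0.025, 0, 0, 0, 0, 0], [0.025, 0, 0, 0, 0, 0], [0.025, 0, 0, 0, 0, 0]]])

```text
clock: 4.48
position: [0.4717, -0.1126, 0.0353]
ee_rot: [0.994, -0.114, -0.0, 0.0]
ft_force: [-1.7, 1.2, 0.3]
grip_width: 0.003
grasp_force: 0.8
```

Call:
carry_out(commands=[[[0.025, 0, 0, 0, 0, 0], [0.025, 0, 0, 0, 0, 0], [0.025, 0, 0, 0, 0, 0], [0.025, 0, 0, 0, 0, 0]]])

```text
clock: 4.82
position: [0.4722, -0.1127, 0.0347]
ee_rot: [0.994, -0.114, -0.004, 0.0]
ft_force: [-22.1, 6.5, 18.1]
grip_width: -0.0
grasp_force: 11.7
```

The sledge hit the hard stop at 22 N. I'll retreat and rise to look at the wheel.

Call:
carry_out(commands=[[[-0.2, 0, 0, 0, 0, 0], [-0.4, 0, 0, 0, 0, 0], [-0.4, 0, 0, 0, 0, 0], [0, 0, -0.9, 0, 0, 0], [0, 0, -0.9, 0, 0, 0], [0, 0, -0.9, 0, 0, 0], [0, 0, -0.9, 0, 0, 0], [0, 0, -0.9, 0, 0, 0], [0, 0, -0.9, 0, 0, 0], [0, 0, -0.9, 0, 0, 0], [0, 0, -0.6, 0, 0, 0], [0.8, 0, 0, 0, 0, 0], [0.8, 0, 0, 0, 0, 0], [0.8, 0, 0, 0, 0, 0], [0.6, 0, 0, 0, 0, 0], [0, 0, 0, 0, 0, 0], [0, 0, 0, 0, 0, 0]]])

```text
clock: 6.23
position: [0.5542, -0.1318, 0.3105]
ee_rot: [0.994, -0.114, -0.0, -0.001]
ft_force: [-0.2, 0.4, -0.5]
grip_width: 0.002
grasp_force: 0.0
```

Run:
```python
from h import *
b=snap('wrist','w2.png'); print(get_obs()['position'])
```

```text
[ 0.55356689 -0.1315292   0.31103013]
```

View pics/w2.png

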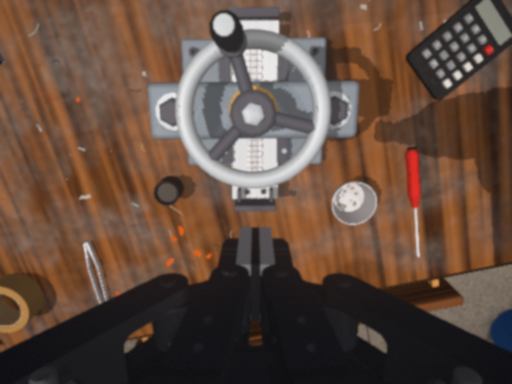

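The wrist view shows the nut at (252,113), the handle cap at (225,24), and the rim spanning columns 177–329 and rows 30–188.

Run:
```python
from h import *
n=onz('wrist',252,113,.209);h=onz('wrist',226,24,.2605)
print(n,h,np.linalg.norm((h-n)[:2]),np.degrees(np.arctan2(*(h-n)[[1,0]])))
for q in[(177,111),(329,111),(253,188)]:print(onz('wrist',*q,.198))
a=np.array([.604,-.144]);
for X in([.604,-.144,.209],[.6,-.139,.209]):print(proj('scene',X),proj('side',X),proj('wrist',X))
p=camera_params('wrist');print(p['mtx'])
```

```text
[ 0.60477155 -0.14193168  0.209     ] [ 0.65410786 -0.14027391  0.2605    ] 0.04936415906057244 1.9244933406543256
[ 0.61769785 -0.08937044  0.198     ]
[ 0.59299357 -0.19606567  0.198     ]
[ 0.54920889 -0.12962616  0.198     ]
[[256.76449552 143.62350128]] [[246.45906242 154.74551219]] [[255.17036956 113.42110626]]
[[256.44443854 144.90117103]] [[246.66920071 155.75491356]] [[249.45503638 120.79934363]]
[[346.24820074   0.         255.00848305]
 [  0.         346.24820074 186.1857315 ]
 [  0.           0.           1.        ]]
```

Call:
carry_out(commands=[[[0.75, -0.49, 0, 0, 0, 0], [0.75, -0.49, 0, 0, 0, 0], [0.75, -0.49, 0, 0, 0, 0], [0, 0, 0, 0, 0, -1], [0, 0, 0, 0, 0, -1], [0, 0, 0, 0, 0, -1], [0, 0, 0, 0, 0, -1], [0, 0, 0, 0, 0, -1], [0, 0, 0, 0, 0, -1], [0, 0, 0, 0, 0, -1], [0, 0, 0, 0, 0, -1], [0, 0, 0, 0, 0, -1], [0, 0, 0, 0, 0, -1], [0, 0, 0, 0, 0, -1], [0, 0, 0, 0, 0, -1], [0, 0, 0, 0, 0, -1], [0, 0, 0, 0, 0, -1], [0, 0, 0, 0, 0, -1], [0, 0, 0, 0, 0, -1], [0, 0, 0, 0, 0, -1]]])

```text
clock: 7.95
position: [0.6538, -0.0947, 0.3123]
ee_rot: [0.712, 0.703, -0.0, 0.001]
ft_force: [0.7, -0.1, -0.3]
grip_width: -0.001
grasp_force: 0.0
```

Call:
carry_out(commands=[[[0, 0, 0, 0, 0, -0.5], [0, 0, 0, 0, 0, 0]]])

```text
clock: 8.12
position: [0.6539, -0.0947, 0.3122]
ee_rot: [0.694, 0.72, -0.0, 0.001]
ft_force: [0.9, -0.2, 0.2]
grip_width: 0.002
grasp_force: 0.0
```

Run:
```python
from h import *
o=get_obs();q=o['ee_rot'];print(o['position'],2*np.degrees(np.arctan2(q[1],q[0])),o['joint_pos'],o['ft_force'])
from scipy.spatial.transform import Rotation as R
print(R.from_quat(q).as_matrix().round(4))
```

```text
[ 0.65386854 -0.09473069  0.31215516] 92.10375588611828 [ 0.65869514  0.53355586 -0.92293983  1.18290733  0.41950845  1.61161744
 -0.13578058] [ 0.91251085 -0.15594735  0.20004504]
[[-3.670e-02  9.993e-01  1.000e-03]
 [ 9.993e-01  3.670e-02 -1.400e-03]
 [-1.400e-03  9.000e-04 -1.000e+00]]
```

Call:
carry_out(commands=[[[0, 0, 0.6, 0, 0, 0], [0, 0, 0.6, 0, 0, 0], [0, 0, 0.6, 0, 0, 0], [0, 0, 0.6, 0, 0, 0], [0, 0, 0, 0, 0, 0], [-0.1, 0, 0, 0, 0, 0], [-0.1, 0, 0, 0, 0, 0], [-0.1, 0, 0, 0, 0, 0], [-0.1, 0, 0, 0, 0, 0], [-0.05, 0, 0, 0, 0, 0], [-0.05, 0, 0, 0, 0, 0], [0, 0, 0, 0, 0, 0], [0, 0, 0, 0, 0, 0]]])

```text
clock: 9.2
position: [0.6552, -0.1145, 0.2154]
ee_rot: [0.695, 0.719, 0.0, 0.0]
ft_force: [0.1, 0.5, 0.2]
grip_width: -0.001
grasp_force: 0.0
```

Call:
carry_out(commands=[[[-0.02, 0, 0, 0, 0, 0], [-0.02, 0, 0, 0, 0, 0], [0, 0, 0, 0, 0, 0]]])

```text
clock: 9.45
position: [0.6552, -0.1162, 0.2153]
ee_rot: [0.695, 0.719, -0.0, 0.0]
ft_force: [0.2, 0.3, -0.1]
grip_width: -0.003
grasp_force: 0.0
```

Call:
carry_out(commands=[[[-0.02, 0, 0, 0, 0, 0], [0, 0, 0, 0, 0, 0]]])

```text
clock: 9.62
position: [0.6552, -0.1171, 0.2153]
ee_rot: [0.695, 0.719, -0.0, 0.0]
ft_force: [-0.2, 0.0, -0.3]
grip_width: -0.003
grasp_force: 0.0
```

Call:
carry_out(commands=[[[-0.0125, 0, 0, 0, 0, 0], [0, 0, 0, 0, 0, 0]]])

```text
clock: 9.78
position: [0.6552, -0.1173, 0.2153]
ee_rot: [0.695, 0.719, 0.0, -0.0]
ft_force: [-0.1, 1.0, 0.3]
grip_width: 0.001
grasp_force: 0.0
```

Call:
carry_out(commands=[[[-0.0125, 0, 0, 0, 0, 0], [0, 0, 0, 0, 0, 0]]])

```text
clock: 9.95
position: [0.6552, -0.1176, 0.2153]
ee_rot: [0.695, 0.719, 0.0, -0.0]
ft_force: [-0.7, 2.1, 0.7]
grip_width: 0.001
grasp_force: 0.0
```

Call:
carry_out(commands=[[[-0.0125, 0, 0, 0, 0, 0], [0, 0, 0, 0, 0, 0]]])

```text
clock: 10.12
position: [0.6552, -0.1182, 0.2153]
ee_rot: [0.695, 0.719, 0.0, -0.0]
ft_force: [-1.1, 1.6, 0.6]
grip_width: 0.002
grasp_force: 0.0
```

Call:
carry_out(commands=[[[-0.0125, 0, 0, 0, 0, 0], [0, 0, 0, 0, 0, 0]]])

```text
clock: 10.28
position: [0.6553, -0.1189, 0.2153]
ee_rot: [0.695, 0.719, 0.0, -0.0]
ft_force: [-1.1, 2.5, 0.2]
grip_width: 0.003
grasp_force: 0.0
```

Call:
carry_out(commands=[[[-0.0905, 0.0347, 0, 0, 0, 0.6667], [-0.0905, 0.0347, 0, 0, 0, 0.6667], [-0.0905, 0.0347, 0, 0, 0, 0.6667], [-0.0905, 0.0347, 0, 0, 0, 0.6667], [-0.0905, 0.0347, 0, 0, 0, 0.6667], [-0.0905, 0.0347, 0, 0, 0, 0.6667], [-0.0905, 0.0347, 0, 0, 0, 0.6667], [-0.0905, 0.0347, 0, 0, 0, 0.6667], [-0.0905, 0.0347, 0, 0, 0, 0.6667], [-0.0905, 0.0347, 0, 0, 0, 0.6667]]])

```text
clock: 11.12
position: [0.6587, -0.1566, 0.2152]
ee_rot: [0.9, 0.437, 0.0, -0.0]
ft_force: [1.1, 2.5, -1.8]
grip_width: 0.001
grasp_force: 0.0
```

Call:
carry_out(commands=[[[-0.0905, 0.0347, 0, 0, 0, 0.6667], [-0.0905, 0.0347, 0, 0, 0, 0.6667], [-0.0905, 0.0347, 0, 0, 0, 0.6667], [-0.0905, 0.0347, 0, 0, 0, 0.6667], [-0.0905, 0.0347, 0, 0, 0, 0.6667], [-0.0905, 0.0347, 0, 0, 0, 0.6667], [-0.0905, 0.0347, 0, 0, 0, 0.6667], [-0.0905, 0.0347, 0, 0, 0, 0.6667], [-0.0905, 0.0347, 0, 0, 0, 0.6667], [-0.0905, 0.0347, 0, 0, 0, 0.6667], [-0.0905, 0.0347, 0, 0, 0, 0.6667]]])

```text
clock: 12.03
position: [0.6338, -0.1903, 0.2155]
ee_rot: [0.998, 0.068, 0.001, 0.0]
ft_force: [2.6, 1.6, -0.9]
grip_width: -0.002
grasp_force: 0.0
```

Call:
carry_out(commands=[[[-0.0905, 0.0347, 0, 0, 0, 0.6667], [-0.0905, 0.0347, 0, 0, 0, 0.6667], [-0.0905, 0.0347, 0, 0, 0, 0.6667], [-0.0905, 0.0347, 0, 0, 0, 0.6667], [-0.0905, 0.0347, 0, 0, 0, 0.6667], [-0.0905, 0.0347, 0, 0, 0, 0.6667], [-0.0905, 0.0347, 0, 0, 0, 0.6667], [-0.0905, 0.0347, 0, 0, 0, 0.6667], [-0.0905, 0.0347, 0, 0, 0, 0.6667], [-0.0905, 0.0347, 0, 0, 0, 0.6667], [0, 0, 0, 0, 0, 0]]])

```text
clock: 12.95
position: [0.596, -0.198, 0.2157]
ee_rot: [0.961, -0.278, 0.001, 0.0]
ft_force: [0.1, 0.0, -0.7]
grip_width: -0.004
grasp_force: 0.0
```

Run:
```python
from h import *
o=get_obs();q=o['ee_rot'];print(o['position'],2*np.degrees(np.arctan2(q[1],q[0])),o['joint_pos'],o['ft_force'])
```

```text
[ 0.59600342 -0.19798733  0.21571744] -32.27622669051509 [ 0.64401935  0.39411493 -0.52090236  1.45339009  0.19849334  1.34534677
 -2.02202307] [ 0.12508279  0.0373517  -0.7373982 ]
```

Call:
carry_out(commands=[[[0.3, 0, 0, 0, 0, 0], [0.3, 0, 0, 0, 0, 0], [0, 0, -0.9, 0, 0, 0], [0, 0, -0.9, 0, 0, 0], [0, 0, 0, 0, 0, -1], [0, 0, 0, 0, 0, -1], [0, 0, 0, 0, 0, -1], [0, 0, 0, 0, 0, -1], [0, 0, 0, 0, 0, -1], [0, 0, 0, 0, 0, -1], [0, 0, 0, 0, 0, -1], [0, 0, 0, 0, 0, -1], [0, 0, 0, 0, 0, -1], [0, 0, 0, 0, 0, -1], [0, 0, 0, 0, 0, -1], [0, 0, 0, 0, 0, -1], [0, 0, 0, 0, 0, -1], [0, 0, 0, 0, 0, -1], [0, 0, 0, 0, 0, -1], [0, 0, 0, 0, 0, -1]]])

```text
clock: 14.62
position: [0.6165, -0.2105, 0.2873]
ee_rot: [0.846, 0.533, -0.0, 0.0]
ft_force: [0.4, -0.4, -0.2]
grip_width: 0.001
grasp_force: 0.0
```

Call:
carry_out(commands=[[[0, 0, 0, 0, 0, -1], [0, 0, 0, 0, 0, -1], [0, 0, 0, 0, 0, -1], [0, 0, 0, 0, 0, -1], [0, 0, 0, 0, 0, -1], [0, 0, 0, 0, 0, -1], [0, 0, 0, 0, 0, -1], [0, 0, 0, 0, 0, -1], [0, 0, 0, 0, 0, -1], [0, 0, 0, 0, 0, -1], [0, 0, 0, 0, 0, -1], [0, 0, 0, 0, 0, -1], [0, 0, 0, 0, 0, -1], [0, 0, 0, 0, 0, -1], [0, 0, 0, 0, 0, 0], [0, 0, 0.9, 0, 0, 0], [0, 0, 0.9, 0, 0, 0], [0, 0, 0, 0, 0, 0]]])

```text
clock: 16.12
position: [0.6136, -0.2106, 0.2087]
ee_rot: [0.277, 0.961, -0.0, -0.004]
ft_force: [-0.9, -0.5, -1.9]
grip_width: 0.001
grasp_force: 0.0
```

Run:
```python
from h import *
o=get_obs();q=o['ee_rot'];f=np.radians(2*np.degrees(np.arctan2(q[1],q[0])));p=np.array(o['position'])
print(p,np.degrees(f),o['joint_pos'][6]); r=p[:2]-[.605,-.1425]
print('tool-frame rel',r@[np.cos(f),np.sin(f)],r@[np.sin(f),-np.cos(f)])
```

```text
[ 0.61362219 -0.21058836  0.2087317 ] 147.82094981304976 0.9494444705047818
tool-frame rel -0.04355931918188922 -0.05303727464065455
```

Call:
carry_out(commands=[[[0, 0, 0, 0, 0, 0], [0, 0, 0, 0, 0, 0]]])

```text
clock: 16.28
position: [0.6172, -0.2101, 0.2174]
ee_rot: [0.277, 0.961, 0.0, 0.001]
ft_force: [0.2, -0.5, 0.5]
grip_width: 0.003
grasp_force: 0.0
```

Run:
```python
from h import *
from scipy.spatial.transform import Rotation as R
o=get_obs();print(o['position'],o['ft_force'],o['joint_pos'],o['joint_velocities']);print(R.from_quat(o['ee_rot']).as_matrix().round(4))
```

```text
[ 0.61719917 -0.21008231  0.21743805] [ 0.19179124 -0.4571653   0.53262564] [ 0.94374812  0.59916257 -1.02648559  1.36354081  0.50764568  1.45286289
  0.95150799] [-0.00218875 -0.01387645 -0.0107569  -0.0157057  -0.00040147 -0.00529091
  0.00398118]
[[-8.470e-01  5.315e-01  1.800e-03]
 [ 5.315e-01  8.470e-01 -3.000e-04]
 [-1.700e-03  7.000e-04 -1.000e+00]]
```

Call:
carry_out(commands=[[[0.15, 0, 0, 0, 0, 0], [0.15, 0, 0, 0, 0, 0], [0.1, 0, 0, 0, 0, 0], [0.1, 0, 0, 0, 0, 0], [0.05, 0, 0, 0, 0, 0], [0.05, 0, 0, 0, 0, 0], [0.0899, -0.0347, 0, 0, 0, 0.6667], [0.0899, -0.0347, 0, 0, 0, 0.6667], [0.0899, -0.0347, 0, 0, 0, 0.6667], [0.0899, -0.0347, 0, 0, 0, 0.6667], [0.0899, -0.0347, 0, 0, 0, 0.6667], [0.0899, -0.0347, 0, 0, 0, 0.6667], [0.0899, -0.0347, 0, 0, 0, 0.6667], [0.0899, -0.0347, 0, 0, 0, 0.6667], [0.0899, -0.0347, 0, 0, 0, 0.6667], [0.0899, -0.0347, 0, 0, 0, 0.6667]]])

```text
clock: 17.62
position: [0.5629, -0.1797, 0.2153]
ee_rot: [0.59, 0.807, -0.0, 0.0]
ft_force: [0.3, -2.8, -0.9]
grip_width: -0.003
grasp_force: 0.0
```

```bash
cat > st.py <<'E'
from h import *
o=get_obs();q=o['ee_rot'];f=2*np.arctan2(q[1],q[0]);p=np.array(o['position'])
print(o['clock'],p,np.degrees(f),o['joint_pos'][6],o['ft_force']); r=p[:2]-[.605,-.1425]
print('tool-frame rel',r@[np.cos(f),np.sin(f)],r@[np.sin(f),-np.cos(f)])
E
python3 st.py
```

```text
17.6167 [ 0.56289774 -0.17974547  0.21530413] 107.69028812417096 0.2948110007763002 [ 0.33489201 -2.76134569 -0.86920229]
tool-frame rel -0.022690562044556297 -0.05142920606958424
```

Call:
carry_out(commands=[[[0.0899, -0.0347, 0, 0, 0, 0.6667], [0.0899, -0.0347, 0, 0, 0, 0.6667], [0.0899, -0.0347, 0, 0, 0, 0.6667], [0.0899, -0.0347, 0, 0, 0, 0.6667], [0.0899, -0.0347, 0, 0, 0, 0.6667], [0.0899, -0.0347, 0, 0, 0, 0.6667], [0.0899, -0.0347, 0, 0, 0, 0.6667], [0.0899, -0.0347, 0, 0, 0, 0.6667], [0.0899, -0.0347, 0, 0, 0, 0.6667], [0.0899, -0.0347, 0, 0, 0, 0.6667]]])

```text
clock: 18.45
position: [0.5491, -0.1444, 0.2151]
ee_rot: [0.831, 0.557, -0.0, 0.0]
ft_force: [-1.4, -2.7, -1.2]
grip_width: 0.002
grasp_force: 0.0
```

Call:
carry_out(commands=[[[0.0899, -0.0347, 0, 0, 0, 0.6667], [0.0899, -0.0347, 0, 0, 0, 0.6667], [0.0899, -0.0347, 0, 0, 0, 0.6667], [0.0899, -0.0347, 0, 0, 0, 0.6667], [0.0899, -0.0347, 0, 0, 0, 0.6667], [0.0899, -0.0347, 0, 0, 0, 0.6667], [0.0899, -0.0347, 0, 0, 0, 0.6667], [0.0899, -0.0347, 0, 0, 0, 0.6667], [0.0899, -0.0347, 0, 0, 0, 0.6667], [0.0899, -0.0347, 0, 0, 0, 0.6667]]])

```text
clock: 19.28
position: [0.5612, -0.1082, 0.215]
ee_rot: [0.971, 0.24, -0.001, 0.0]
ft_force: [-2.6, -1.3, -0.7]
grip_width: -0.004
grasp_force: 0.0
```

```bash
python3 st.py
```

```text
19.2833 [ 0.56120305 -0.1082443   0.21502179] 27.719736377559663 -1.1416715864561515 [-2.59664291 -1.26861875 -0.71608077]
tool-frame rel -0.022836587896754346 -0.05069631252173134
```

Call:
carry_out(commands=[[[-0.3, 0, 0, 0, 0, 0], [-0.3, 0, 0, 0, 0, 0], [0, 0, -0.6, 0, 0, 0], [0, 0, -0.6, 0, 0, 0], [0, 0, -0.6, 0, 0, 0], [0, 0, 0, 0, 0, -1], [0, 0, 0, 0, 0, -1], [0, 0, 0, 0, 0, -1], [0, 0, 0, 0, 0, -1], [0, 0, 0, 0, 0, -1], [0, 0, 0, 0, 0, -1], [0, 0, 0, 0, 0, -1], [0, 0, 0, 0, 0, -1], [0, 0, 0, 0, 0, -1], [0, 0, 0, 0, 0, -1], [0, 0, 0, 0, 0, -1], [0, 0, 0, 0, 0, -1], [0, 0, 0, 0, 0, -1], [0, 0, 0, 0, 0, -1], [0, 0, 0, 0, 0, -1]]])

```text
clock: 20.95
position: [0.5395, -0.1203, 0.2873]
ee_rot: [0.513, 0.859, -0.001, 0.0]
ft_force: [0.6, -0.5, -0.3]
grip_width: 0.001
grasp_force: 0.0
```

Call:
carry_out(commands=[[[0, 0, 0, 0, 0, -1], [0, 0, 0, 0, 0, -1], [0, 0, 0, 0, 0, -1], [0, 0, 0, 0, 0, -1], [0, 0, 0, 0, 0, -1], [0, 0, 0, 0, 0, -1], [0, 0, 0, 0, 0, -1], [0, 0, 0, 0, 0, -1], [0, 0, 0, 0, 0, -1], [0, 0, 0, 0, 0, -1], [0, 0, 0, 0, 0, -1], [0, 0, 0, 0, 0, -1], [0, 0, 0, 0, 0, -1], [0, 0, 0, 0, 0, -1], [0, 0, 0, 0, 0, -1], [0, 0, 0, 0, 0, 0], [0, 0, 0, 0, 0, 0]]])

```text
clock: 22.37
position: [0.5398, -0.12, 0.2872]
ee_rot: [-0.24, 0.971, -0.0, -0.0]
ft_force: [0.5, 0.2, 0.4]
grip_width: -0.0
grasp_force: 0.0
```

```bash
python3 st.py
```

```text
22.3667 [ 0.53983817 -0.12002727  0.28719081] 207.8070066347814 1.9122869481133649 [0.47756557 0.20478797 0.36370618]
tool-frame rel 0.04715378745852803 0.050275323594188535
```

Call:
carry_out(commands=[[[0, 0.02, 0.45, 0, 0, 0], [0, 0, 0.45, 0, 0, 0], [0, 0, 0.45, 0, 0, 0], [0, 0, 0.45, 0, 0, 0], [0, 0, 0, 0, 0, 0], [-0.15, 0, 0, 0, 0, 0], [-0.15, 0, 0, 0, 0, 0], [-0.1, 0, 0, 0, 0, 0], [-0.1, 0, 0, 0, 0, 0], [-0.05, 0, 0, 0, 0, 0], [-0.05, 0, 0, 0, 0, 0], [-0.0895, 0.037, 0, 0, 0, 0.6667], [-0.0895, 0.037, 0, 0, 0, 0.6667], [-0.0895, 0.037, 0, 0, 0, 0.6667], [-0.0895, 0.037, 0, 0, 0, 0.6667], [-0.0895, 0.037, 0, 0, 0, 0.6667]]])

```text
clock: 23.7
position: [0.5754, -0.0946, 0.2152]
ee_rot: [-0.067, 0.998, -0.0, -0.001]
ft_force: [-2.8, -0.8, -0.3]
grip_width: -0.002
grasp_force: 0.2
```

Call:
carry_out(commands=[[[-0.0895, 0.037, 0, 0, 0, 0.6667], [-0.0895, 0.037, 0, 0, 0, 0.6667], [-0.0895, 0.037, 0, 0, 0, 0.6667], [-0.0895, 0.037, 0, 0, 0, 0.6667], [-0.0895, 0.037, 0, 0, 0, 0.6667], [-0.0895, 0.037, 0, 0, 0, 0.6667], [-0.0895, 0.037, 0, 0, 0, 0.6667], [-0.0895, 0.037, 0, 0, 0, 0.6667], [-0.0895, 0.037, 0, 0, 0, 0.6667], [-0.0895, 0.037, 0, 0, 0, 0.6667]]])

```text
clock: 24.53
position: [0.6124, -0.0859, 0.215]
ee_rot: [0.278, 0.961, -0.0, -0.001]
ft_force: [-3.2, -0.4, 0.1]
grip_width: -0.004
grasp_force: 0.2
```

Call:
carry_out(commands=[[[-0.0895, 0.037, 0, 0, 0, 0.6667], [-0.0895, 0.037, 0, 0, 0, 0.6667], [-0.0895, 0.037, 0, 0, 0, 0.6667], [-0.0895, 0.037, 0, 0, 0, 0.6667], [-0.0895, 0.037, 0, 0, 0, 0.6667], [-0.0895, 0.037, 0, 0, 0, 0.6667], [-0.0895, 0.037, 0, 0, 0, 0.6667], [-0.0895, 0.037, 0, 0, 0, 0.6667], [0, 0, 0, 0, 0, 0]]])

```text
clock: 25.28
position: [0.6409, -0.0982, 0.2151]
ee_rot: [0.532, 0.847, 0.0, -0.0]
ft_force: [-0.4, 0.8, -0.0]
grip_width: -0.002
grasp_force: 0.0
```

```bash
python3 st.py
```

```text
25.2833 [ 0.6409029  -0.09817534  0.21505774] 115.75685406132688 0.28706915640523434 [-0.38747     0.76191288 -0.01220218]
tool-frame rel 0.024319121486298906 0.05159722571437599
```

Call:
carry_out(commands=[[[-0.0895, 0.037, 0, 0, 0, 0.6667], [-0.0895, 0.037, 0, 0, 0, 0.6667], [-0.0895, 0.037, 0, 0, 0, 0.6667], [-0.0895, 0.037, 0, 0, 0, 0.6667], [-0.0447, 0.0185, 0, 0, 0, 0.3333], [0, 0, 0, 0, 0, 0], [0, 0, 0, 0, 0, 0]]])

```text
clock: 25.87
position: [0.6522, -0.1111, 0.2153]
ee_rot: [0.655, 0.755, 0.0, -0.0]
ft_force: [-0.1, 0.4, -0.9]
grip_width: 0.002
grasp_force: 0.4
```

```bash
python3 st.py
python3 - <<'E'
from h import *
o=get_obs();q=o['ee_rot'];f=2*np.arctan2(q[1],q[0]);d=np.array([.6552,-.1174])-o['position'][:2]
print('to go units',d@[np.cos(f),np.sin(f)]/.04,d@[np.sin(f),-np.cos(f)]/.04,(np.degrees(f)-92.1)/6)
E
```

```text
25.8667 [ 0.65219479 -0.11105025  0.21529456] 98.12028555557069 0.014009959027416806 [-0.06983476  0.38881075 -0.8580612 ]
tool-frame rel 0.024468082776158525 0.05116393459855842
to go units -0.16776450121028605 0.051954107910901555 1.0033809259284492
```

Call:
carry_out(commands=[[[-0.05, 0.017, 0, 0, 0, 0.333], [-0.05, 0.017, 0, 0, 0, 0.333], [-0.04, 0.017, 0, 0, 0, 0.333], [0, 0, 0, 0, 0, 0], [0, 0, 0, 0, 0, 0]]])

```text
clock: 26.28
position: [0.6548, -0.1165, 0.2153]
ee_rot: [0.694, 0.72, 0.0, 0.0]
ft_force: [0.5, 0.9, -0.7]
grip_width: -0.003
grasp_force: 0.8
```

```bash
python3 st.py
```

```text
26.2833 [ 0.6548049  -0.11648271  0.21530404] 92.1117316161238 -0.07714974110445885 [ 0.46614696  0.86023052 -0.74471204]
tool-frame rel 0.024164390467494988 0.050729770039845024
```

Call:
carry_out(commands=[[[-0.0125, 0, 0, 0, 0, 0], [0, 0, 0, 0, 0, 0]]])

```text
clock: 26.45
position: [0.6548, -0.117, 0.2153]
ee_rot: [0.694, 0.72, 0.0, -0.0]
ft_force: [0.2, 2.5, -1.2]
grip_width: -0.003
grasp_force: 1.1
```

Call:
carry_out(commands=[[[0.2, 0, 0, 0, 0, 0], [0.4, 0, 0, 0, 0, 0], [0, 0, -0.6, 0, 0, 0], [0, 0, -0.6, 0, 0, 0], [0, 0, -0.6, 0, 0, 0], [0, 0, -0.6, 0, 0, 0], [0, 0, 0, 0, 0, 1], [0, 0, 0, 0, 0, 1], [0, 0, 0, 0, 0, 1], [0, 0, 0, 0, 0, 1], [0, 0, 0, 0, 0, 1], [0, 0, 0, 0, 0, 1], [0, 0, 0, 0, 0, 1], [0, 0, 0, 0, 0, 1], [0, 0, 0, 0, 0, 1], [0, 0, 0, 0, 0, 1], [0, 0, 0, 0, 0, 1], [0, 0, 0, 0, 0, 1], [0, 0, 0, 0, 0, 1], [0, 0, 0, 0, 0, 1]]])

```text
clock: 28.12
position: [0.654, -0.0916, 0.3116]
ee_rot: [0.998, 0.067, 0.0, 0.0]
ft_force: [0.3, 0.6, -0.1]
grip_width: -0.003
grasp_force: 0.0
```

Call:
carry_out(commands=[[[0, 0, 0, 0, 0, 1], [0, 0, 0, 0, 0, 1], [0, 0, 0, 0, 0, 1], [0, 0, 0, 0, 0, 0.55], [-0.45, 0.3, 0, 0, 0, 0], [-0.45, 0.3, 0, 0, 0, 0], [-0.45, 0.3, 0, 0, 0, 0], [-0.45, 0.3, 0, 0, 0, 0], [-0.45, 0.3, 0, 0, 0, 0], [0, 0, 0, 0, 0, 0], [0, 0, 0, 0, 0, 0], [0, 0, 0, 0, 0, 0]]])

```text
clock: 29.12
position: [0.5531, -0.1296, 0.3116]
ee_rot: [0.993, -0.116, 0.0, 0.0]
ft_force: [-0.3, 0.9, 0.3]
grip_width: 0.002
grasp_force: 0.0
```

```bash
python3 st.py
python3 - <<'E'
from h import *
b=snap('wrist','w3.png'); np.savetxt('pics/k',[0]); a=cv2.imread('pics/w2.png')
cv2.imwrite('pics/cmp.png',cv2.resize(np.hstack([a[0:220,150:360],b[0:220,150:360]]),None,fx=1.9,fy=1.9,interpolation=cv2.INTER_CUBIC))
p=camera_params('wrist');R=np.array(p['R']);print(-R.T@np.array(p['t']))
E
```

```text
29.1167 [ 0.55305007 -0.12963352  0.31161968] -13.278811506827843 -1.7224381129541233 [-0.32684898  0.90178548  0.28151056]
tool-frame rel -0.05351628679834185 -0.0005901097917163728
[ 0.61844199 -0.14554971  0.45329037]
```

View pics/cmp.png

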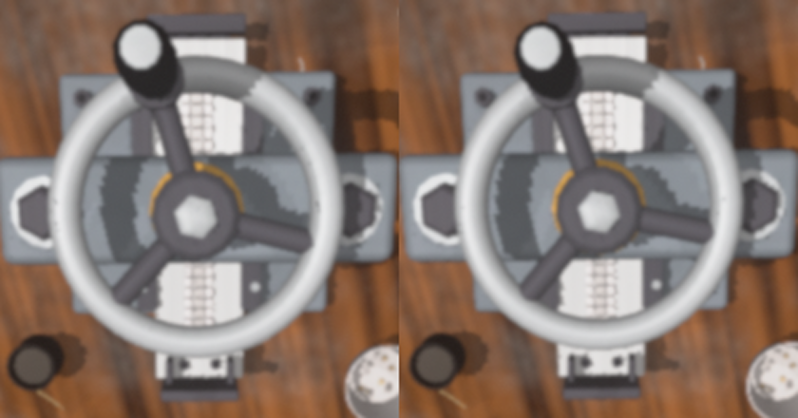

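The before (left) and after (right) views look alike: handle cap at (140,45) against (541,47), with the sledge home in both. I'll compare the spoke angles numerically.

Run:
```python
from h import *
p=camera_params('wrist');R=np.array(p['R']);K=np.array(p['mtx']);o=-R.T@np.array(p['t'])
o1=o+np.array([.55357,-.13153,.31103])-np.array([.55305,-.12963,.31162])
def polar(f,o,z,A):
    im=cv2.cvtColor(cv2.imread(f),cv2.COLOR_BGR2GRAY).astype(np.float32)
    th=np.radians(np.arange(0,360,.25));r=np.linspace(.024,.04,17)
    X=np.stack([A[0]+np.outer(r,np.cos(th)),A[1]+np.outer(r,np.sin(th)),np.full((17,1440),z)],-1)
    q=(X-o)@R.T@K.T;q=(q[...,:2]/q[...,2:]).astype(np.float32)
    return cv2.remap(im,q[...,0],q[...,1],cv2.INTER_CUBIC)
def ctr(f,o,z):
    # circle fit of rim outer edge is skipped: nut centre by bright blob near projection
    im=cv2.cvtColor(cv2.imread(f),cv2.COLOR_BGR2GRAY)
    q=K@(R@(np.array([.605,-.1425,z])-o));u,v=(q[:2]/q[2]).astype(int)
    w=im[v-14:v+15,u-14:u+15];m=(w>130).astype(np.uint8)
    n,l,s,c=cv2.connectedComponentsWithStats(m);k=1+np.argmin(np.hypot(*(c[1:]-14).T)+(s[1:,4]<30)*99)
    uv=c[k]+[u-14,v-14];d=R.T@np.linalg.solve(K,[*uv,1]);X=o+d*(z-o[2])/d[2];print(f,uv,s[k,4],X);return X
c1=ctr('pics/w2.png',o1,.209);c2=ctr('pics/w3.png',o,.203)
P1=polar('pics/w2.png',o1,.194,c1);P2=polar('pics/w3.png',o,.188,c2)
for P in(P1,P2):
  out=[]
  for a0 in (0,110,220,240):pass
  d=P.mean(0)
  for c in (0,120,240):
    idx=(np.arange(-100,101)+int((c+2)*4))%1440;w=np.clip(np.percentile(d[idx],60)-d[idx],0,None);out.append(c+2+(w*np.arange(-100,101)).sum()/w.sum()/4)
  print(out)
# handle cap position
for f,oo,z in(('pics/w2.png',o1,.2605),('pics/w3.png',o,.2545)):
    im=cv2.cvtColor(cv2.imread(f),cv2.COLOR_BGR2GRAY)
    w=im[8:42,205:245];n,l,s,c=cv2.connectedComponentsWithStats((w>150).astype(np.uint8));k=1+np.argmax(s[1:,4]);uv=c[k]+[205,8]
    d=R.T@np.linalg.solve(K,[*uv,1]);X=oo+d*(z-oo[2])/d[2];C=c1 if z>.26 else c2;e=(X-C)[:2];print(uv,s[k,4],X,np.degrees(np.arctan2(e[1],e[0])),np.hypot(*e))
```

```text
pics/w2.png [252.3968254  113.83068783] 378 [ 0.60438145 -0.14226145  0.209     ]
pics/w3.png [254.59944751 110.98618785] 362 [ 0.60502984 -0.14219455  0.203     ]
[np.float64(8.838006995609385), np.float64(123.03673045000026), np.float64(247.3588292612683)]
[np.float64(9.872118528813449), np.float64(124.21821353678364), np.float64(247.98540165474986)]
[223.24863388  24.36885246] 366 [ 0.65441484 -0.13924245  0.2605    ] 3.4530235419612603 0.05012439299273621
[223.89850746  24.96119403] 335 [ 0.65475375 -0.13732215  0.2545    ] 5.596492864994932 0.04996206327324624
```

The touch reference and the images agree that the wheel is back within about 1–2° of its start, on the short side and not past it. The sledge is home and the arm touches nothing.

```bash
python3 -c "
from h import *
print(hand_in())"
```

```text
the job is handed in; nothing more can be done
None
```

I pushed the sledge home against its stop, then pushed the wheel one full clockwise turn. The handle ended about 0.5–2° short of its start and not past it, I saw no contact with the things around the press, and the job was handed in at about 29 s.

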